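Reload the sample vials in reverse order

ROBOT

A 6-joint arm with a two-finger parallel gripper is mounted at the origin on a cart in front of the work surface, level with it; the furniture and walls round the work are solid. World frame = base frame: x ahead of the robot, y to its left, z up, the work surface at z = 0. Lengths are in m, angles in rad, forces in N, time in s.
With the tool pointing down it reaches from about 0.275 to 0.75 m from the base axis. Payload 10.2 kg.
Tool frame: the origin (TCP) lies at the very end of the fingers, on their centre line; the grasp point (between the pads) lies r.grasp_offset behind it (r.grasp_offset is the distance from the TCP to the grasp point, in m); x points along the fingers, y is the direction in which the jaws open and shut, and the axes are right-handed (so a half turn about x gives the same grasp; the last joint's range is limited). The gripper opens to 85 mm and grips with 20 to 120 N. Pads are 22 mm wide; open, the fingers measure 114 mm over their backs; the gripper's body (76 mm by 85 mm) begins 54 mm behind the grasp point. The pads swing forward as they close: fully open they stand 13 mm farther back than shut.
Start: joints at [-1.353, 0.313, 1.498, -0, 1.331, -0.223], TCP at [0.224, -0.475, 0.231] pointing down, gripper open.
Joint ranges: [-2.94, 2.94], [-0.97, 2.17], [0.19, 2.56], [-1.23, 4.37], [0.02, 3.11], [-2.88, 2.88]. Speed limits (rad/s): [2.39, 2.39, 3.01, 3.14, 3.14, 3.14].

INTERFACE

Orientations are given as [roll, pitch, yaw] about the fixed x, y, z axes, in that order (R = Rz(yaw) Ry(pitch) Rx(roll)).
In Python, from cell import r, effector, get_state, vision, order gives the robot as it stands. Calls block until the motion is done:
- r.move_to(position, orientation): joint-space move of the TCP to a pose.
- r.move_l(position, frame=None, rate=0.15, contact_N=None): straight line of the TCP; frame=None keeps the orientation; rate is the mean speed in m/s. With contact_N (N) it stops when the force on the tool has changed by that much, and returns True; else False.
- r.move_j(angles): joint-space move.
- effector.set_gripper(opening, f_grip=None): finger opening in m; f_grip is the grip in N (None keeps the last); returns when the fingers have stopped.
- r.dwell(seconds).
- r.ik(position, orientation): joint angles nearest the present ones, or None.
- get_state(): the state.
- vision.camera(name): name is "side" or "top"; returns the picture (420x560x3 uint8, red, green, blue); there is no depth.
- vision.camera_info(name): a dict with "mtx" (3x3 intrinsics, pixels), "world_to_cam" (4x4, takes a point from world to camera coordinates). Camera axes: x right, y up, looking along -z (the intrinsics and any distortion apply to the point x, -y, -z); pixel columns grow to the right and rows downward; lengths in m; the calibration is good to about 2 mm. A picture is of the moment at which its call begins. camera_info takes no time and is no camera call.
A pose or a line that the arm cannot do raises r.Unreachable and nothing moves.
- order.job_done(): hands the job in, once; it reports no verdict.
The state is a dict: "time": time; "qpos": joint angles; "joint_vel": joint speeds; "joint_torque": joint torques, N m; "position": TCP position; "eef_rot": TCP orientation; "force": force on the tool from outside, world axes, zero at the start; "torque": the same for the moment, N m; "grip_width": finger opening in m.
Only numpy, scipy, OpenCV 4.12 (cv2) and the standard library are available. Lean on these libraries where they do the work, as an engineer would, in place of code of your own. Each camera call takes 0.05 s, during which the arm holds its last target.

TASK

Move the four sample vials from the wooden rack to the grey rack, one in each compartment, in reverse order: the vial that now stands farthest left in the wooden rack, as the robot sees it, must end up farthest right in the grey rack, the second from the left second from the right, and so on. Set each one down upright on the rack's floor without dropping it or tipping it over, and let go; leave the dropper bottle and the spirit lamp where they stand.

Things in the scene. Friction and masses are not known exactly. Their poses are not given: they have to be found in the camera images.
- wood_rack: Light wooden rack with dark end lugs, fixed; holds the four vials at the start. An open box 64 x 244 x 30 mm with floor 5 mm thick and walls 4 mm thick, divided into a row of four square compartments (56 mm free inside). Origin: centre of its underside; z up. The row runs along its y axis, which points roughly to the robot's left (within 0.3 rad of world y); compartment centres at y = +90, +30, -30, -90 mm, x = 0.
- grey_rack: Grey plastic rack with black end lugs, fixed, empty at the start. Same size, same four compartments (centres at y = +90, +30, -30, -90 mm, floor at z = 5 mm, walls up to z = 30 mm) and same axes as the wooden rack; its y axis too points roughly to the robot's left. The two racks may stand either way round, one left and one right of the robot.
- red_vial: Loose amber glass vial with a red ribbed screw cap, an upright cylinder 30 mm in diameter and 72 mm high (the cap is the top 22 mm), about 60 g; at the start one in each compartment of the wooden rack, in any order. Origin: centre of its underside; z up the vial.
- yellow_vial: Loose amber glass vial with a yellow ribbed screw cap, an upright cylinder 30 mm in diameter and 72 mm high (the cap is the top 22 mm), about 60 g; at the start one in each compartment of the wooden rack, in any order. Origin: centre of its underside; z up the vial.
- green_vial: Loose amber glass vial with a green ribbed screw cap, an upright cylinder 30 mm in diameter and 72 mm high (the cap is the top 22 mm), about 60 g; at the start one in each compartment of the wooden rack, in any order. Origin: centre of its underside; z up the vial.
- blue_vial: Loose amber glass vial with a blue ribbed screw cap, an upright cylinder 30 mm in diameter and 72 mm high (the cap is the top 22 mm), about 60 g; at the start one in each compartment of the wooden rack, in any order. Origin: centre of its underside; z up the vial.
- red_tag: Small red plastic clip, 11 x 26 x 21 mm, fixed on the front wall (the side nearer the robot) of the wooden rack, beside the compartment in which the red vial stands at the start; it stays there and records that vial's place. Origin: centre of its underside, 30 mm in front of the row's centre line; top 33 mm above the table.
- yellow_tag: Small yellow plastic clip, 11 x 26 x 21 mm, fixed on the front wall (the side nearer the robot) of the wooden rack, beside the compartment in which the yellow vial stands at the start; it stays there and records that vial's place. Origin: centre of its underside, 30 mm in front of the row's centre line; top 33 mm above the table.
- green_tag: Small green plastic clip, 11 x 26 x 21 mm, fixed on the front wall (the side nearer the robot) of the wooden rack, beside the compartment in which the green vial stands at the start; it stays there and records that vial's place. Origin: centre of its underside, 30 mm in front of the row's centre line; top 33 mm above the table.
- blue_tag: Small blue plastic clip, 11 x 26 x 21 mm, fixed on the front wall (the side nearer the robot) of the wooden rack, beside the compartment in which the blue vial stands at the start; it stays there and records that vial's place. Origin: centre of its underside, 30 mm in front of the row's centre line; top 33 mm above the table.
- dropper_bottle: Bystander: small loose dropper bottle, 22 mm in diameter, 52 mm high, standing between the racks, at x = 0.40 to 0.45 m. Behind it, from about x = 0.54 m on, stands a fixed white stirrer with a tall glass flask (top about 0.4 m up): cross from rack to rack in front of the flask. Origin: centre of its underside.
- spirit_lamp: Bystander: loose round glass spirit lamp, 73 mm in diameter, 72 mm high, standing at the far right, behind the rack on that side. Origin: centre of its underside.
Not all that is in view belongs to the job. Leave any purple or turquoise look-alike of the blue_vial alone.

How it is judged:
By the outcome, as a careful person would: the job done as asked, in the order asked, and still so for the second after the job is handed in, with the robot touching nothing.
It also fails if it takes over 120 s, if anything falls off the work surface, if the arm or the gripper's body presses on something with over 40 N, if the wrist force passes 120 N, or if a joint passes its speed limit or range.

## Working session

There is one attempt and no reset: what is moved stays moved. The work goes in short steps, each a Python script; the robot and the scene stay as the last script left them, time stands still between calls to the robot, and variables do not carry over. Pictures are saved under pics/ and viewed, and the job is handed in when it is done.

```bash
ls; mkdir -p pics; python3 - <<'E'
from cell import r, effector, get_state, vision, order
import cv2
for n in("top","side"):
    cv2.imwrite(f"pics/{n}0.png",vision.camera(n)[:,:,::-1]); print(vision.camera_info(n))
print(get_state(), r.grasp_offset)
E
```

```text
pics
{'mtx': array([[487.34162418,   0.        , 284.29676808],
       [  0.        , 487.34162418, 215.42271908],
       [  0.        ,   0.        ,   1.        ]]), 'world_to_cam': array([[-9.88560759e-03, -9.99949495e-01, -1.81173101e-03,
        -1.79724163e-02],
       [ 9.85471791e-01, -1.00496587e-02,  1.69541596e-01,
        -5.49359284e-01],
       [-1.69551241e-01, -1.09388116e-04,  9.85521367e-01,
        -1.14733407e+00],
       [ 0.00000000e+00,  0.00000000e+00,  0.00000000e+00,
         1.00000000e+00]])}
{'mtx': array([[424.91966484,   0.        , 287.99903638],
       [  0.        , 424.91966484, 205.88642311],
       [  0.        ,   0.        ,   1.        ]]), 'world_to_cam': array([[ 0.99964445, -0.01291276,  0.02332877, -0.54520342],
       [-0.01406652,  0.48787575,  0.87279974, -0.04903289],
       [-0.0226518 , -0.87281757,  0.48752064, -1.32673024],
       [ 0.        ,  0.        ,  0.        ,  1.        ]])}
{'time': 0.1, 'qpos': array([-1.35340399e+00,  3.13396454e-01,  1.49830382e+00,  3.39731478e-05,
        1.33103627e+00, -2.23389180e-01]), 'joint_vel': array([ 0.00050792, -0.00126512, -0.00340724,  0.00086685, -0.00151961,
       -0.00083612]), 'joint_torque': array([ 2.47824064e-03, -4.12897825e+01, -2.60143340e+01, -2.42811320e-04,
        3.01084030e-03,  2.43204641e-05]), 'position': array([ 0.2239437 , -0.47460326,  0.23081265]), 'eef_rot': array([-1.82301938,  1.56965195,  1.7593467 ]), 'force': array([ 0.26115151, -0.71288915,  0.45162096]), 'torque': array([-0.02020086, -0.02199824, -0.06849537]), 'grip_width': 0.08557555510361482} 0.0187
```

View pics/top0.png

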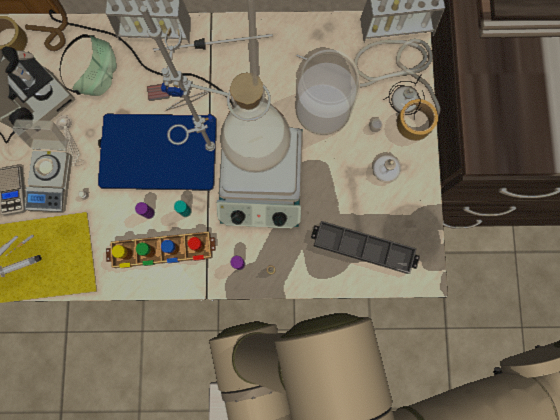

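View pics/side0.png

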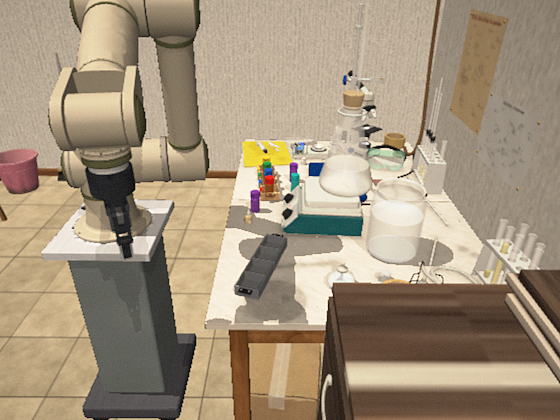

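The top view shows the wooden rack at about (160,248), holding yellow (122,251), green (146,249), blue (169,246) and red (195,243) from left to right. The grey rack is at (365,247). The look-alikes are purple at (144,210) and (237,263), and turquoise at (182,208). The dropper bottle is near (270,270) and the lamp at (386,167). Next I'll take close crops.

```bash
python3 - <<'E'
import cv2,numpy as np
im=cv2.imread("pics/top0.png")
a=cv2.resize(im[225:280,95:225],None,fx=6,fy=6,interpolation=cv2.INTER_CUBIC)
b=cv2.resize(im[215:280,300:430],None,fx=6,fy=6,interpolation=cv2.INTER_CUBIC)
b=np.clip(b.astype(float)*1.8,0,255).astype(np.uint8)
cv2.imwrite("pics/ca.png",a);cv2.imwrite("pics/cb.png",b)
cv2.imwrite("pics/cc.png",cv2.resize(im[190:300,220:300],None,fx=5,fy=5,interpolation=cv2.INTER_CUBIC))
E
```

```text
(no output)
```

View pics/ca.png

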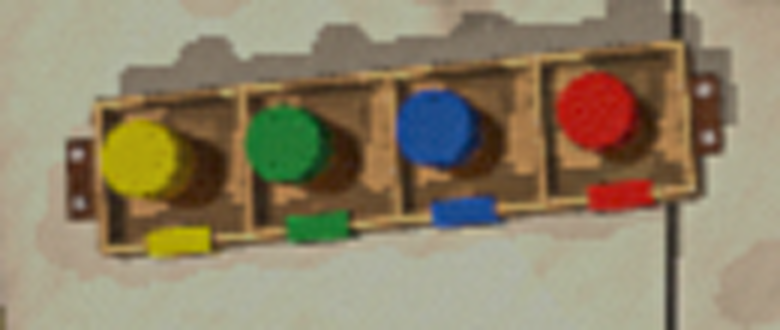

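View pics/cb.png

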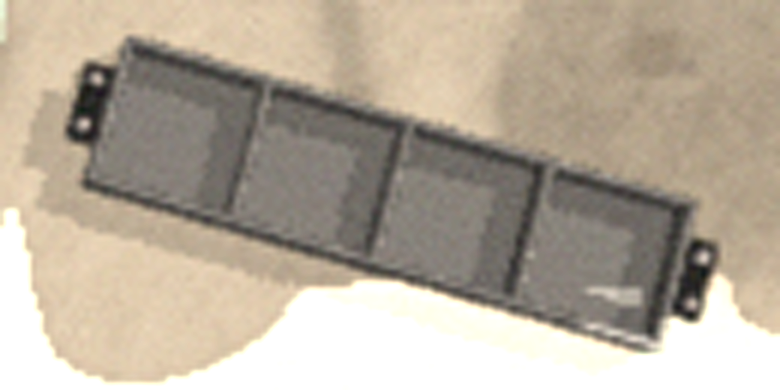

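View pics/cc.png

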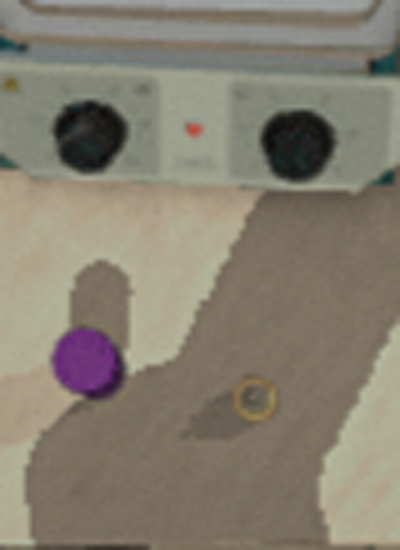

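```bash
cat > h.py <<'E'
import numpy as np, cv2
from cell import r, effector, get_state, vision, order
def ray(n,uv,z):
    c=vision.camera_info(n); K=c['mtx']; T=c['world_to_cam']; R=T[:3,:3]; t=T[:3,3]
    d=np.linalg.inv(K)@[uv[0],uv[1],1]; d=R.T@np.array([d[0],-d[1],-d[2]]); o=-R.T@t
    return o+d*(z-o[2])/d[2]
E
python3 - <<'E'
from h import *
f=lambda p,o:(p[0]/6-.42+o[0],p[1]/6-.42+o[1])
ow=(95,225);og=(300,215)
for nm,cs,o in(("wood",[(97,102),(683,42),(694,192),(104,253)],ow),("grey",[(130,38),(690,203),(658,350),(86,184)],og)):
    P=np.array([ray("top",f(c,o),.03)[:2] for c in cs]); c=P.mean(0)
    y=(P[0]+P[3]-P[1]-P[2])/2; x=(P[0]+P[1]-P[2]-P[3])/2
    print(nm,c,np.linalg.norm(y),np.linalg.norm(x),np.arctan2(-y[0],y[1]),np.arctan2(x[1],x[0]))
for nm,p in dict(yel=(141,158),gr=(286,145),bl=(435,128),red=(596,110)).items(): print(nm,ray("top",f(p,ow),.072))
for nm,p in dict(yel=(178,242),gr=(318,227),bl=(464,212),red=(621,195)).items(): print(nm,'tag',ray("top",f(p,ow),.033))
im=cv2.imread("pics/top0.png")
hsv=cv2.cvtColor(im,cv2.COLOR_BGR2HSV)
print('purple',ray("top",(237,262),.072),ray("top",(144,210),.072),ray("top",(182,208),.072),'drop',ray("top",(270.5,269.5),.052))
print('purple side check')
E
```

```text
wood [0.47128702 0.28181144] 0.24116299351500323 0.062142630716639724 0.09314991250290959 0.09258438290649341
grey [ 0.47192274 -0.21988282] 0.23973274309470324 0.0626427731077659 -0.29782360217932863 -0.28889959799173315
yel [0.46350417 0.37126938 0.072     ]
gr [0.46807922 0.3141703  0.072     ]
bl [0.47423325 0.25546144 0.072     ]
red [0.48074839 0.19190266 0.072     ]
yel tag [0.43308151 0.36795413 0.033     ]
gr tag [0.43859808 0.31126389 0.033     ]
bl tag [0.44409878 0.25204191 0.033     ]
red tag [0.45037792 0.18826212 0.033     ]
purple [0.43444581 0.08921958 0.072     ] [0.56149863 0.31364843 0.072     ] [0.56545726 0.22238802 0.072     ] drop [0.41723776 0.01084257 0.052     ]
purple side check
```

```bash
cat >> h.py <<'E'
from scipy.spatial.transform import Rotation
import warnings; warnings.simplefilter("ignore")
def ori(yaw):
    c,s=np.cos(yaw),np.sin(yaw)
    return Rotation.from_matrix(np.array([[0,c,s],[0,s,-c],[-1,0,0]])).as_euler('xyz')
WOOD=(np.array([.4713,.2818]),.093); GREY=(np.array([.4719,-.2199]),-.293)
def slot(rack,y,x=0):
    c,a=rack; return c+np.array([x*np.cos(a)-y*np.sin(a),x*np.sin(a)+y*np.cos(a)])
f=lambda p:(p[0]/6-.42+95,p[1]/6-.42+225)
V={k:ray("top",f(p),.077)[:2] for k,p in dict(yellow=(141,158),green=(286,145),blue=(435,128),red=(596,110)).items()}
DST=dict(red=.09,blue=.03,green=-.03,yellow=-.09)
E
python3 - <<'E'
from h import *
for k in V: print(k,V[k],slot(WOOD,-DST[k]),slot(GREY,DST[k]))
for fl in(0,np.pi):
  for p,a in [((.36,.02),-.1),(V['yellow'],.093),(V['red'],.093),(slot(GREY,.09),-.293),(slot(GREY,-.09),-.293)]:
    q=r.ik([*p,.044],ori(a+fl)); q2=r.ik([*p,.2],ori(a+fl)); print(fl,np.round(q,2) if q is not None else None,np.round(q2,2)if q2 is not None else None)
E
```

```text
yellow [0.462997   0.36955521] [0.46294206 0.37141108] [ 0.44590569 -0.30606435]
green [0.46755219 0.31270398] [0.46851402 0.31167036] [ 0.46323523 -0.24862145]
blue [0.4736795  0.25424998] [0.47408598 0.25192964] [ 0.48056477 -0.19117855]
red [0.48016636 0.1909671 ] [0.47965794 0.19218892] [ 0.49789431 -0.13373565]
0 [-0.27  0.26  2.17  0.    0.71 -0.17] [-0.27 -0.03  1.98  0.    1.19 -0.17]
0 [ 0.48  0.66  1.49 -0.    1.    0.38] [ 0.48  0.49  1.33 -0.    1.33  0.38]
0 [ 0.15  0.53  1.73 -0.    0.89  0.06] [0.15 0.32 1.57 0.   1.25 0.06]
0 [-0.49  0.52  1.73  0.    0.88 -0.2 ] [-0.49  0.32  1.57  0.    1.25 -0.2 ]
0 [-0.82  0.57  1.66  0.    0.92 -0.53] [-0.82  0.37  1.5   0.    1.27 -0.53]
3.141592653589793 None None
3.141592653589793 [ 0.48  0.66  1.49 -0.    1.   -2.76] [ 0.48  0.49  1.33 -0.    1.33 -2.76]
3.141592653589793 None None
3.141592653589793 None None
3.141592653589793 [-0.82  0.57  1.66 -0.    0.92  2.62] [-0.82  0.37  1.5  -0.    1.27  2.62]
```

```bash
cat >> h.py <<'E'
ZG=.044; ZH=.2; MID=[.37,.02,ZH]
def chk(s):
    g=get_state(); print(s,round(g['time'],2),np.round(g['position'],4),np.round(g['force'],2),round(g['grip_width'],4))
def pick(k):
    o=ori(WOOD[1]); p=V[k]
    r.move_to([*p,ZH],o); effector.set_gripper(.06,30)
    r.move_l([*p,.10],rate=.2); print('c',r.move_l([*p,ZG],rate=.08,contact_N=8)); chk('down')
    effector.set_gripper(.02,30); chk('grip')
    r.move_l([*p,ZH],rate=.15); chk('lift')
def carry(k):
    d=slot(GREY,DST[k]); r.move_l(MID,ori(-.1),rate=.25); r.move_l([*d,ZH],ori(GREY[1]),rate=.25)
def snap(n,box=None,s=1):
    for c in("top","side"):
        cv2.imwrite(f"pics/{c}{n}.png",vision.camera(c)[:,:,::-1])
def place(k):
    d=slot(GREY,DST[k]); r.move_l([*d,.075],rate=.15)
    c=r.move_l([*d,ZG-.003],rate=.03,contact_N=4); print('contact',c); chk('set')
    effector.set_gripper(.06,30); r.move_l([*d,ZH],rate=.15); chk('up')
E
python3 - <<'E'
from h import *
r.move_to(MID,ori(-.1)); pick('red'); snap(1)
E
```

```text
c False
down 4.67 [0.4805 0.191  0.0444] [-1.09  0.38  0.54] 0.0598
grip 5.05 [0.4804 0.191  0.0445] [-0.85  0.01  4.13] 0.0292
lift 6.24 [0.4798 0.1909 0.1991] [-0.99  0.85 -0.83] 0.0293
```

View pics/side1.png

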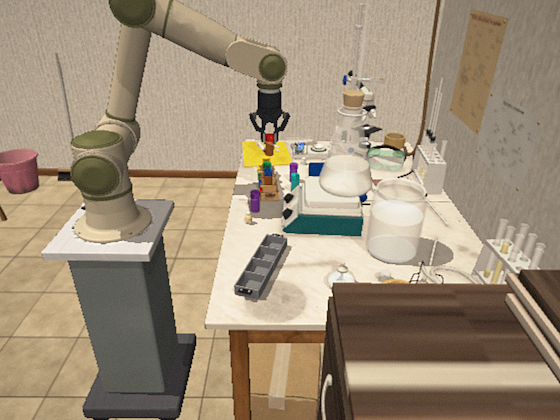

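The side view shows the red vial hanging upright in the gripper at (269,145). I'll place it next.

```bash
python3 - <<'E'
from h import *
carry('red'); chk('over'); place('red'); snap(2)
im=cv2.imread("pics/top2.png"); cv2.imwrite("pics/t2c.png",cv2.resize(im[190:300,90:430],None,fx=2.3,fy=2.3,interpolation=cv2.INTER_CUBIC))
im=cv2.imread("pics/side2.png"); cv2.imwrite("pics/s2c.png",cv2.resize(im[130:320,210:400],None,fx=3,fy=3,interpolation=cv2.INTER_CUBIC))
E
```

```text
over 8.26 [ 0.4976 -0.1329  0.1998] [ 0.23  1.55 -1.51] 0.029
contact True
set 10.18 [ 0.4978 -0.1337  0.0445] [-0.97  0.87  4.77] 0.0293
up 11.77 [ 0.4976 -0.1336  0.1992] [-0.13  0.04 -0.54] 0.0602
```

View pics/t2c.png

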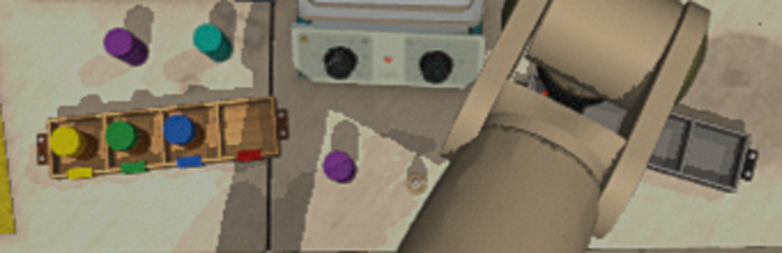

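View pics/s2c.png

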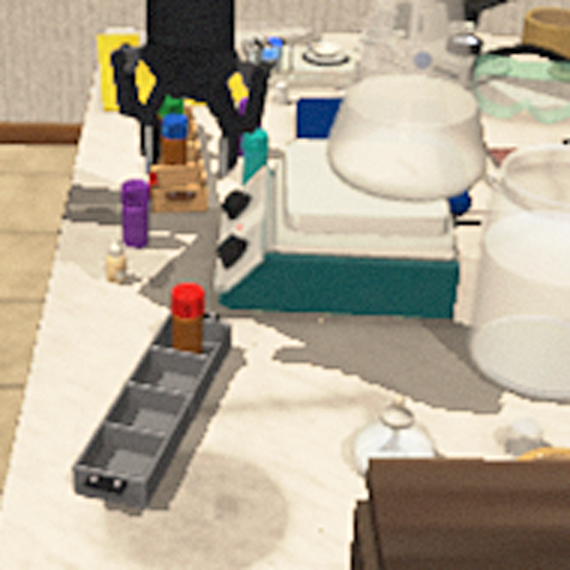

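The red vial stands upright in the grey rack's leftmost compartment, with its cap at crop (188,300). Blue is next.

```bash
cat >> h.py <<'E'
def cyc(k,n):
    r.move_l(MID,ori(-.1),rate=.25); pick(k)
    w=get_state()['grip_width']
    if not .027<w<.032: print('BAD GRIP'); return
    carry(k); chk('over'); place(k)
    snap(n)
    im=cv2.imread(f"pics/side{n}.png"); cv2.imwrite(f"pics/s{n}c.png",cv2.resize(im[130:320,210:400],None,fx=3,fy=3,interpolation=cv2.INTER_CUBIC))
E
python3 - <<'E'
from h import *
cyc('blue',3)
E
```

```text
c False
down 15.53 [0.474  0.2543 0.0444] [ 0.03 -0.28 -0.24] 0.0598
grip 15.91 [0.4739 0.2543 0.0445] [-0.17 -0.45  5.02] 0.0292
lift 17.1 [0.4733 0.2541 0.1991] [ 0.95  0.3  -0.54] 0.0292
over 19.38 [ 0.4803 -0.1902  0.1999] [ 0.61  1.4  -1.34] 0.029
contact True
set 21.29 [ 0.4804 -0.1911  0.0445] [-0.67  0.06  4.82] 0.0291
up 22.88 [ 0.4802 -0.191   0.1992] [ 0.03 -0.14  0.58] 0.0599
```

View pics/s3c.png

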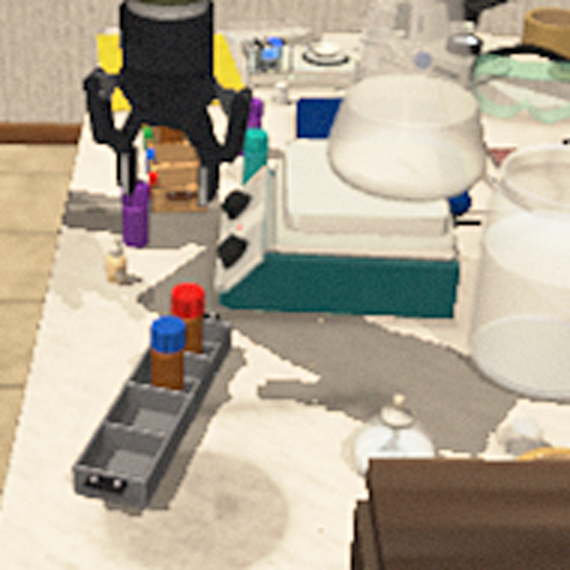

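The blue vial is upright in the second compartment from the left, at crop (168,335). Green and then yellow follow.

```bash
python3 - <<'E'
from h import *
cyc('green',4)
E
```

```text
c False
down 26.98 [0.4679 0.3128 0.0445] [-0.19 -0.83 -0.5 ] 0.0601
grip 27.35 [0.4678 0.3128 0.0445] [ 0.12 -0.22  2.8 ] 0.0299
lift 28.54 [0.4672 0.3125 0.199 ] [ 0.38 -0.14 -1.5 ] 0.0293
over 31.21 [ 0.4631 -0.2477  0.2   ] [ 0.81  0.46 -0.67] 0.0291
contact True
set 33.12 [ 0.4632 -0.2485  0.0444] [-0.73  0.07  4.33] 0.0294
up 34.72 [ 0.4629 -0.2484  0.1991] [ 0.39 -0.11 -0.18] 0.0601
```

View pics/s4c.png

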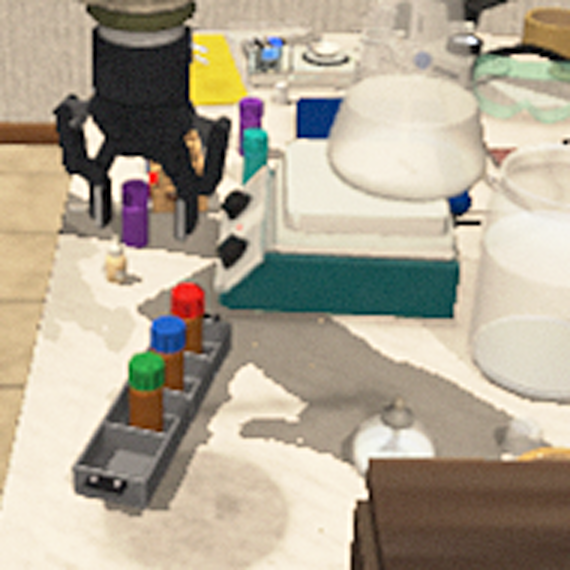

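The green vial is upright in the third compartment, at crop (147,370).

```bash
python3 - <<'E'
from h import *
cyc('yellow',5)
r.move_l(MID,ori(-.1),rate=.25); r.move_to([.33,.2,.25],ori(0)); snap(6)
im=cv2.imread("pics/top6.png"); cv2.imwrite("pics/t6c.png",cv2.resize(im[150:300,90:430],None,fx=2.3,fy=2.3,interpolation=cv2.INTER_CUBIC))
E
```

```text
c False
down 39.17 [0.4633 0.3697 0.0445] [-0.36  0.48  0.38] 0.0602
grip 39.55 [0.4632 0.3697 0.0445] [-0.91 -0.29  3.75] 0.0291
lift 40.74 [0.4627 0.3693 0.199 ] [ 0.17 -0.6  -1.59] 0.0291
over 43.83 [ 0.4459 -0.3052  0.2001] [-0.64 -0.05 -0.45] 0.0292
contact True
set 45.75 [ 0.4458 -0.306   0.0445] [-1.02  0.25  5.45] 0.0294
up 47.34 [ 0.4456 -0.3058  0.1991] [ 0.2   0.55 -0.11] 0.0598
```

View pics/s5c.png

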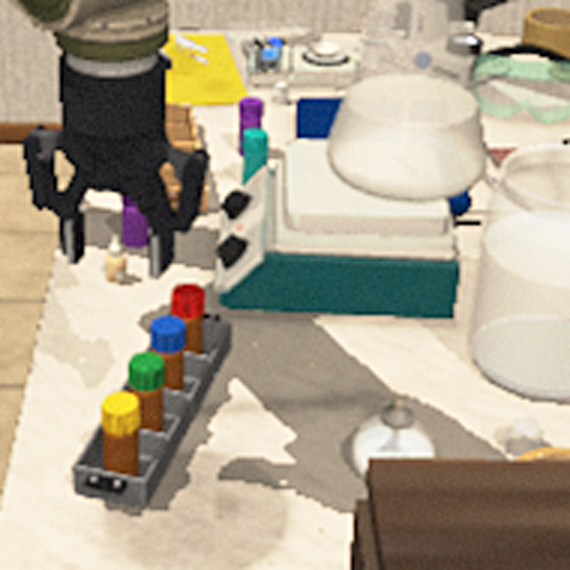

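View pics/t6c.png

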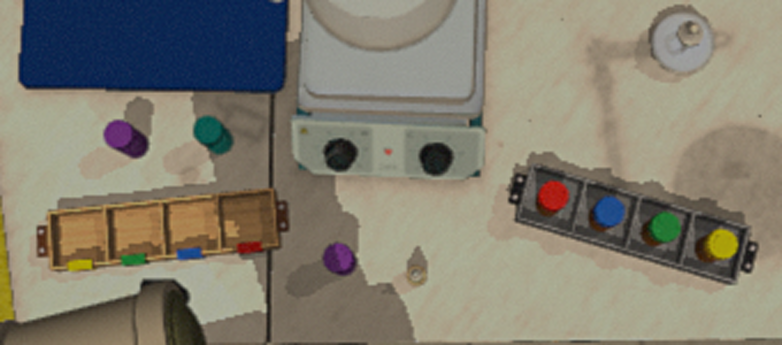

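All four stand upright: red (553,196), blue (608,211), green (664,228) and yellow (721,243) in the top crop. The dropper bottle is at (417,273) and the lamp at (682,42), both where they started.

```bash
python3 - <<'E'
from h import *
chk('end'); print(order.job_done())
E
```

```text
end 49.82 [0.3305 0.1988 0.2495] [ 0.23 -0.29  0.26] 0.0598
the job is handed in; nothing more can be done
None
```

All four vials are now in the grey rack in reverse order, and I handed the job in at about 50 s. The wooden rack held yellow, green, blue, red from left to right. The grey rack now holds red, blue, green, yellow.

- **Placing:** I lowered each vial until it touched the rack floor (about 5 N, with the tool at the same height as when I picked it up). I then released it and backed straight up.
- **Last checks:** The final top picture and a side picture show all four upright, one per compartment, with the arm clear. The dropper bottle, spirit lamp and the purple and turquoise look-alikes are where they started. No check failed or disagreed.

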